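Stow small parts in the revolving index carousel

TASK

Put the loose small parts on the bench away in the blue revolving carousel, each in its own bay: chuck key in the red one, rubber machine foot in the yellow, ball bearing in the blue, V-block in the green (one of these may be missing). The drum was left between stops: lift its spring-loaded red T-handle, turn it to a stop and let the pin snap into its hole before loading through the window, and index on from stop to stop in this way for each part. When all are in, lock the bare-metal bay under the window, swing the yellow hatch shut until its tongue rests in the catch, and leave the other tools where they lie.

Things in the scene. Friction and masses are not known exactly. Their poses are not given: they have to be found in the camera images.
- carousel: Fixed blue steel case, 310x310 mm, 75 mm high to its flat cover; origin at the centre of its underside; its -x side faces the robot (yaw within 0.2 rad). A drum of five open bays turns inside about the vertical axis through the origin; only the bay below the window can be reached. On the cover round the axis: a steel index ring, 97 mm across, top 87 mm above the bench.
- window (a point): Centre of the loading window, level with the top of the cover (75 mm above the bench), carousel frame (-99, 0, 75) mm; axes as the carousel's. The window is 82 mm (x) by 125 mm (y).
- drum (a joint): Angle (rad) of the drum and of the T-handle that turns with it, counter-clockwise from above; turns either way, limits +-12. A bay is squarely under the window, and the pin over one of the five holes of the index ring, at every multiple of 2 pi/5 = 1.257 rad (0 included). It stays where left (friction 0.1 N m). At the start it stands between two stops.
- index_handle (a joint): Lift (m) of the spring plunger: 0 = pin down in a hole (locked), 0.010 = pin riding on the ring between holes, 0.022 = highest. The spring pulls down with 7 to 12 N. Lift to 0.014 to 0.018 to turn from hole to hole; let go within about 0.05 rad of a stop, it snaps in. If it rides on the ring, turning until it is over a hole lets it snap in.
- handle_grip (a point): Centre of the red bar of the T-handle, on the drum axis, 128 mm above the bench with the pin down. Bar 64 mm long along this point's x, 12 mm thick (y), 22 mm high: grip across the 12 mm. The brass pin hangs 38 mm out on the -x side from a dark arm whose top is 27 mm below the bar's centre. All clear of the cover below.
- hatch (a joint): Opening angle (rad) of the yellow hatch: 0 = shut over the window with its tongue in the catch, 1.95 = fully open, leaning back past upright. The hinge lies at the left (+y) edge of the window along the carousel's x. Slight friction (0.02 N m): past upright it rests open, else it falls shut.
- hatch_hinge (a point): Middle of the hatch's hinge line, 78 mm above the bench; carousel frame (-99, +70, 78) mm. Axes are the hatch's own, equal to the carousel's when shut.
- hatch_bar (a point): Centre of the black cross bar at the hatch's free end, 28 mm long (parallel to the hinge), 12 mm thick; from the hinge 165 mm to the hatch's -y and 16 mm up; 94 mm above the bench when shut. It sits on a tongue 10 mm wide; the 90 mm wide plate ends 29 mm before it. The catch's two cheeks, 21 mm over all, stand under it, 92 mm high. Pinch it at its ends, or push the hatch over.
- bay_red (a point): Centre of the floor of the bay with a red floor tile 78x64 mm, home of the chuck key; 22 mm above the bench, 97 mm from the drum axis, turns with the drum; under the window at drum angle 0 x 1.257 rad (plus whole turns). Bays are 72 degree wedges, 30 to 136 mm radius, between orange walls rising 44 mm above the floor. Counter-clockwise from above: red, yellow, bare, blue, green.
- bay_yellow (a point): Centre of the floor of the bay with a yellow floor tile 78x64 mm, home of the machine foot; 22 mm above the bench, 97 mm from the drum axis, turns with the drum; under the window at drum angle -1 x 1.257 rad (plus whole turns). Bays are 72 degree wedges, 30 to 136 mm radius, between orange walls rising 44 mm above the floor. Counter-clockwise from above: red, yellow, bare, blue, green.
- bay_bare (a point): Centre of the floor of the bay with a bare metal floor, the spare bay that stays empty; 22 mm above the bench, 97 mm from the drum axis, turns with the drum; under the window at drum angle -2 x 1.257 rad (plus whole turns). Bays are 72 degree wedges, 30 to 136 mm radius, between orange walls rising 44 mm above the floor. Counter-clockwise from above: red, yellow, bare, blue, green.
- bay_blue (a point): Centre of the floor of the bay with a blue floor tile 78x64 mm, home of the bearing; 22 mm above the bench, 97 mm from the drum axis, turns with the drum; under the window at drum angle -3 x 1.257 rad (plus whole turns). Bays are 72 degree wedges, 30 to 136 mm radius, between orange walls rising 44 mm above the floor. Counter-clockwise from above: red, yellow, bare, blue, green.
- bay_green (a point): Centre of the floor of the bay with a green floor tile 78x64 mm, home of the v block; 22 mm above the bench, 97 mm from the drum axis, turns with the drum; under the window at drum angle -4 x 1.257 rad (plus whole turns). Bays are 72 degree wedges, 30 to 136 mm radius, between orange walls rising 44 mm above the floor. Counter-clockwise from above: red, yellow, bare, blue, green.
- chuck_key: Grey steel drill chuck key, 75x70x24 mm, lying; origin under its centre. Shank and toothed head lie along its y (70 mm, 24 mm wide, 24 mm high; grip across it at the origin, along x); its 7 mm cross bar runs along x (76 mm) at y = -28 mm, 6 mm up. 0.09 kg.
- bearing: Ball bearing, bright steel ring with dark seal, lying flat: 44 mm across, 14 mm high, a plain solid disc for gripping; origin at the centre of its underside.
- machine_foot: Black rubber machine foot with a steel insert on top: a squat cone 46 mm across at the bottom, 35 mm at the top, 24 mm high; origin at the centre of its underside.
- v_block: Small steel V-block, 32 (x) x 56 (y) x 28 mm high, groove on top along y; origin at the centre of its underside; grip across the 32 mm. 0.22 kg.
- combination_pliers: Bystander: red-handled pliers, 73x173x21 mm, to be left alone.
- wrench_17: Bystander: steel wrench, 34x232x6 mm, to be left alone.
- drill_battery: Bystander: black drill battery, 68x105x60 mm, to be left alone.

How it is judged:
By the outcome, as a careful person would: the job done as asked, in the order asked, and still so for the second after the job is handed in, with the robot touching nothing.
Of chuck_key, bearing, machine_foot, v_block only 3 to 4 are there at a start; the rules pass over those that are not, and their reading is None.
At some moment in a run one of chuck_key, bearing, machine_foot, v_block may be knocked a few centimetres aside while the robot is not near it.
Once in a run the grip may slacken for a moment while it holds something.
It also fails if it takes over 210 s, if anything falls off the work surface, if the arm or the gripper's body presses on something with over 40 N, if the wrist force passes 120 N, or if a joint passes its speed limit or range.

ROBOT

A 7-joint arm with a two-finger parallel gripper is mounted at the origin on a cart in front of the work surface, level with it; the furniture and walls round the work are solid. World frame = base frame: x ahead of the robot, y to its left, z up, the work surface at z = 0. Lengths are in m, angles in degrees, forces in N, time in s.
With the tool pointing down it reaches from about 0.4 to 0.9 m from the base axis. Payload 5.5 kg.
Tool frame: the origin (TCP) lies at the very end of the fingers, on their centre line; the grasp point (between the pads) lies 19 mm behind it; z points along the fingers, y is the line along which they close (so a half turn about z gives the same grasp; the last joint's range is limited). The gripper opens to 85 mm and grips with 20 to 120 N. Pads are 22 mm wide; open, the fingers measure 114 mm over their backs; the gripper's body (76 mm by 85 mm) begins 54 mm behind the grasp point. The pads swing forward as they close: fully open they stand 13 mm farther back than shut.
Start: joints at [-52.93, 28.699, -24.465, 88.831, 12.651, 65.22, -12.049], TCP at [0.243, 0.603, 0.231] pointing down, gripper open.
Joint ranges: [-164.97, 164.97], [-17.58, 116.51], [-87.97, 89.64], [11.32, 138.91], [-80.73, 260.73], [10.89, 115.49], [-147.41, 147.41]. Speed limits (degrees/s): [147.25, 147.25, 180, 180, 180, 180, 180].

INTERFACE

Orientations are given as a 3x3 rotation matrix whose columns are the frame's x, y, z axes.
In Python, from plant import r, camrig, workorder gives the robot as it stands (r), with the cameras (camrig) and the job (workorder).
- The arm moves only by the tool shift_gripper, called after ">>>" by a JSON object that holds its "op" and its "data", one argument or row to a line. Schema: {"type":"object","properties":{"rows":{"type":"array","items":{"type":"array","prefixItems":[{"type":"number"},{"type":"array","items":{"type":"number"},"minItems":3,"maxItems":3},{"type":"number"}],"minItems":3,"maxItems":3},"minItems":1,"maxItems":8},"only":{"type":"string"},"quiet":{"type":"boolean"},"lines":{"type":"string"}},"required":["rows"],"additionalProperties":false}. rows is a list of rows, 1 to 8 of them, each written [opening, [dx, dy, dz], turn]: the opening from 0.0 (shut) to 1.0 (fully open), then dx, dy, dz in shares of the most that a row can go, 1 being 62.5 mm, then a turn about the tool's z in fractions of the full range, 1 being pi/2 rad; each row shifts and turns the commanded pose from where the row before left it, along the tool's axes as they then stand; what a row does not reach is not made up. A row lasts 1/8 s, in which the tool goes at most 0.0625 m and 10.7 degrees, less where a joint would pass 70% of its speed; a pose out of reach is approached as far as the arm can. The fingers move at their own pace and stop on an object; the grip force is fixed at half the most. Time passes only in rows, so rows that do not move let the fingers close. The tool returns the time, the measured TCP pose, the force, the opening and the grip force at its end. only (a regular expression) keeps the lines of the reply that match it, lines (a string "A,B") keeps lines A to B, and quiet returns only ok. Shift and turn numbers lie between -1 and 1, and a call with a number outside is refused. Input that does not fit is refused with a message, and nothing moves.
- r.sense(): the state, without advancing time (a new reading comes with each control period).
- camrig.snapshot(name): name is "scene" or "top" or "wrist"; returns a dict with "img" (384x512x3 uint8, red, green, blue), "mtx" (3x3 intrinsics, pixels), "origin" and "attitude" of the camera in the world. Camera axes: x right, y down, z forward; pixel columns grow to the right and rows downward; lengths in m; the calibration is good to about 2 mm. A picture is of the moment at which its call begins. There is no depth.
- workorder.hand_in(): hands the job in; it is judged then, once.
The state is a dict: "t": time; "joint_pos": joint angles; "qd": joint speeds; "tau": joint torques, N m; "position": TCP position; "tcp_rot": TCP orientation; "contact_force": force on the tool from outside, world axes, zero at the start; "moment": the same for the moment, N m; "gripper_width": opening from 0.0 (shut) to 1.0 (fully open); "grasp_force": force on a finger pad.
Only numpy, scipy, OpenCV 4.12 (cv2) and the standard library are available. Lean on these libraries where they do the work, as an engineer would, in place of code of your own. Each camera call takes 0.05 s, during which the arm holds its last target. There are 200 camera calls.

## Working session

There is one attempt and no reset: what is moved stays moved. The work goes in short steps, Python scripts to look and compute and a tool call to move; the robot and the scene stay as the last step left them, time stands still between calls to the robot, and variables do not carry over. Pictures are saved under pics/ and viewed, at most 14 in all, crops included, and the job is handed in when it is done.

```bash
ls; mkdir -p pics
```

Create h.py:
```python
import numpy as np, cv2, pickle
from plant import r, camrig, workorder
def snap(n,name):
    s=camrig.snapshot(n); cv2.imwrite(f'pics/{name}.png',cv2.cvtColor(s['img'],cv2.COLOR_RGB2BGR)); pickle.dump(s,open(f'pics/{name}.pkl','wb')); return s
def load(name): return pickle.load(open(f'pics/{name}.pkl','rb'))
def ray(s,u,v):
    d=np.array(s['attitude'])@np.linalg.inv(s['mtx'])@[u,v,1]; return np.array(s['origin']),d/np.linalg.norm(d)
def atz(s,u,v,z):
    o,d=ray(s,u,v); return o+d*(z-o[2])/d[2]
def tri(*a):
    A=np.zeros((3,3));b=np.zeros(3)
    for s,u,v in a:
        o,d=ray(s,u,v);P=np.eye(3)-np.outer(d,d);A+=P;b+=P@o
    p=np.linalg.solve(A,b); return p,[round(float(np.linalg.norm((np.eye(3)-np.outer(ray(s,u,v)[1],ray(s,u,v)[1]))@(p-ray(s,u,v)[0]))),4) for s,u,v in a]
def proj(s,p):
    q=s['mtx']@(np.array(s['attitude']).T@(np.array(p)-s['origin'])); return q[:2]/q[2]
def crop(name,x0,y0,x1,y1,out,k=3):
    im=cv2.imread(f'pics/{name}.png')[y0:y1,x0:x1]; cv2.imwrite(f'pics/{out}.png',cv2.resize(im,None,fx=k,fy=k,interpolation=cv2.INTER_CUBIC))
def go(target,yaw=None):
    "how far in tool axes to a world TCP target"
    s=r.sense(); R=np.array(s['tcp_rot']); d=R.T@(np.array(target)-s['position'])
    print('tool delta mm',np.round(d*1000,1),'yaw of tool y',round(np.degrees(np.arctan2(R[1,1],R[0,1])),2))
```

Run:
```python
from h import *
np.set_printoptions(precision=4,suppress=True)
for n in('scene','top','wrist'):
    s=snap(n,n+'0'); print(n,s['origin'],s['attitude'],s['mtx'][0],s['mtx'][1])
a=[cv2.imread(f'pics/{n}0.png') for n in('scene','top')]
for i,n in enumerate(('scene','top')): cv2.imwrite(f'pics/{n}0b.png',cv2.resize(a[i],(800,600),interpolation=cv2.INTER_CUBIC))
st=r.sense();print({k:np.array(v) for k,v in st.items()})
```

```text
pics
plant.py
scene [-0.1423 -0.8393  1.0241] [[ 0.7678 -0.4268  0.4779]
 [-0.6404 -0.4872  0.5938]
 [-0.0206 -0.7619 -0.6473]] [427.6483   0.     249.9111] [  0.     427.6483 190.8817]
top [0.3747 0.0029 1.4956] [[ 0.0248 -0.993   0.1157]
 [-0.9997 -0.0248  0.0011]
 [ 0.0018 -0.1157 -0.9933]] [453.7305   0.     256.1266] [  0.     453.7305 188.8435]
wrist [0.1829 0.6269 0.3717] [[ 0.3738  0.8961  0.2393]
 [ 0.9275 -0.3606 -0.0986]
 [-0.002   0.2588 -0.9659]] [286.0185   0.     252.5731] [  0.     286.0185 190.5613]
{'t': array(0.15), 'joint_pos': array([-52.9283,  28.7436, -24.4561,  88.8773,  12.65  ,  65.2212,
       -12.0493]), 'qd': array([-0.0475, -0.2212, -0.0138, -0.1278,  0.0761, -0.0307, -0.0447]), 'tau': array([ -0.0068, -57.0035,  -5.8252, -28.1282,   0.0107,   0.0079,
        -0.    ]), 'position': array([0.2432, 0.6022, 0.2305]), 'tcp_rot': array([[-0.9273,  0.3744, -0.0007],
       [ 0.3744,  0.9273, -0.0014],
       [ 0.0001, -0.0016, -1.    ]]), 'contact_force': array([ 0.1774, -0.5499, -0.7248]), 'moment': array([-0.0301, -0.0219, -0.046 ]), 'grasp_force': array(0.), 'gripper_width': array(0.9986)}
```

View pics/scene0b.png

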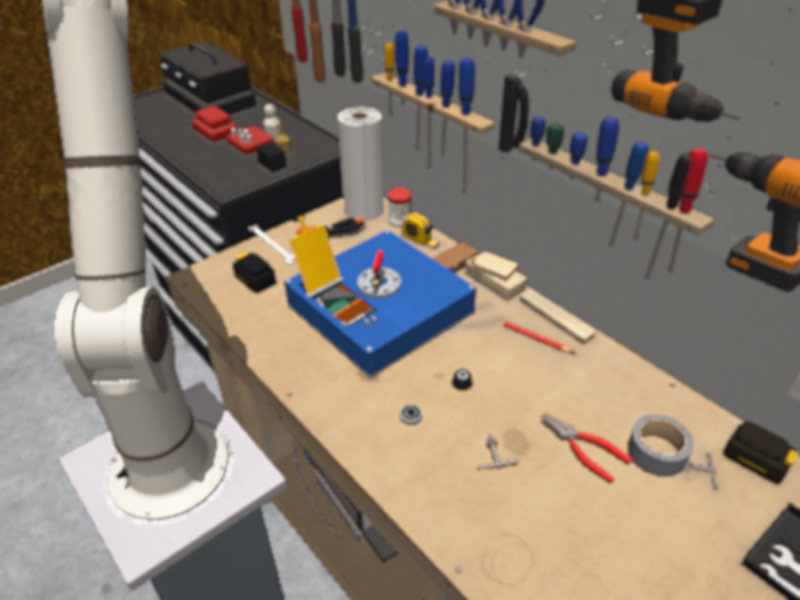

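View pics/top0b.png

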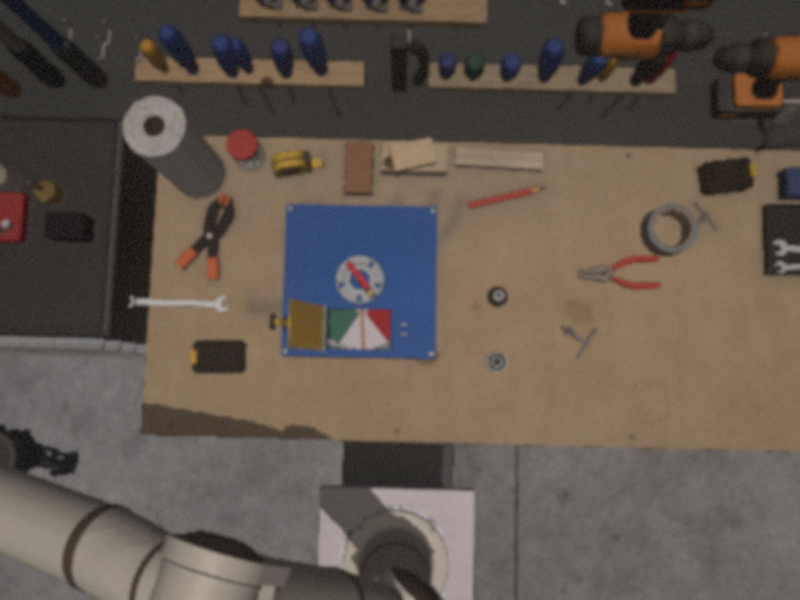

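The scene shows the carousel with its hatch open, the T-handle turned between stops, and the window on green/red. In the top view the parts are the bearing (497,362), foot (497,296) and chuck key (580,338). I see no V-block. There is a second T-shaped thing by the tape (705,215). I'll enlarge these.

Add to h.py:
```python
def mosaic(tiles,out,k=4):
    "four tiles (name,x0,y0), each 100x75 px, enlarged 4x -> 800x600"
    T=[cv2.resize(cv2.imread(f'pics/{n}.png')[y:y+75,x:x+100],(400,300),interpolation=cv2.INTER_CUBIC) for n,x,y in tiles]
    cv2.imwrite(f'pics/{out}.png',np.vstack([np.hstack(T[:2]),np.hstack(T[2:])]))
```

```bash
python3 -c "
from h import *
mosaic([('top0',180,128),('scene0',178,145),('top0',300,170),('scene0',245,225)],'m1')
mosaic([('top0',400,110),('scene0',390,255),('top0',180,165),('wrist0',200,150)],'m2')"
```

```text
(no output)
```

View pics/m1.png

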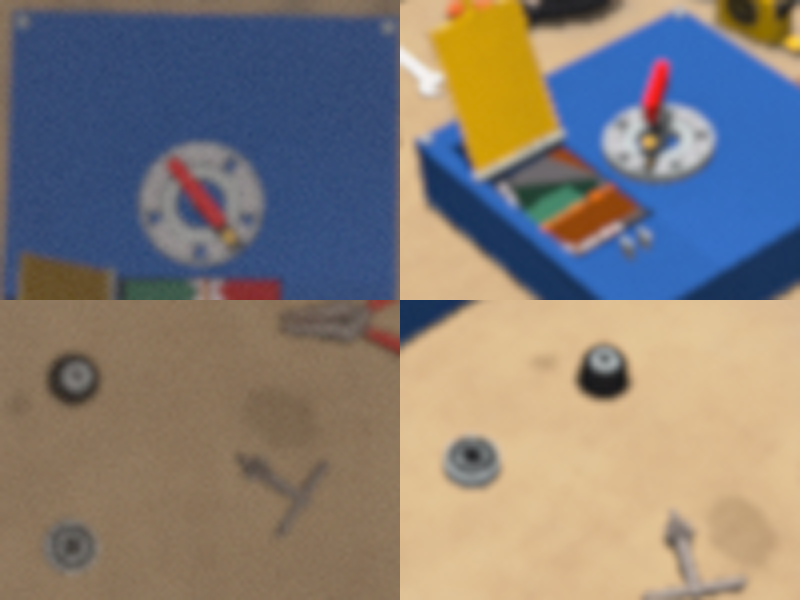

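View pics/m2.png

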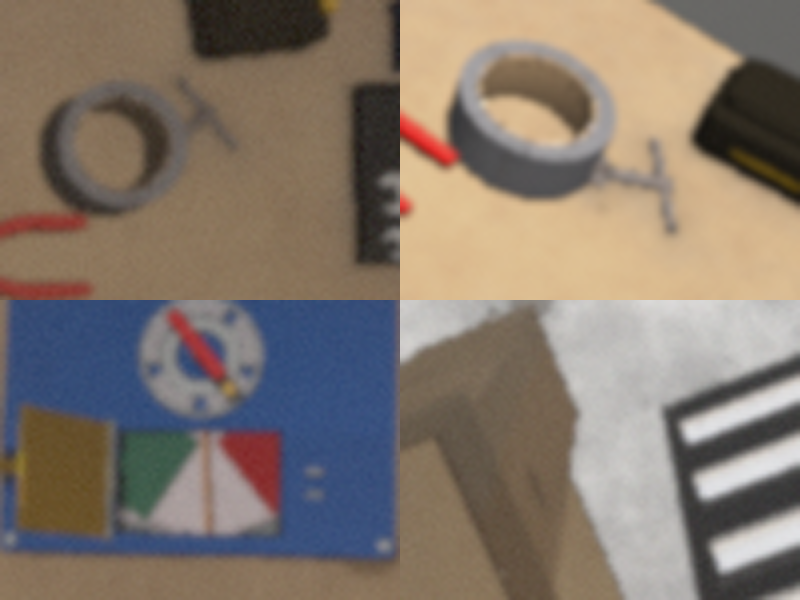

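Run:
```python
from h import *
np.set_printoptions(precision=4,suppress=True)
T,S=load('top0'),load('scene0')
for n,u,v in [('TL',185.5,133.5),('TR',277,134.3),('BL',182,224.5),('BR',276.3,226.3)]: print(n,atz(T,u,v,.075))
t=lambda x,y,x0,y0:(T,x0+x/4,y0+y/4); s=lambda x,y,x0,y0:(S,x0+x/4,y0+y/4)
print('ring',tri(t(200,203,180,128),s(258,142,178,145)))
print('foot',tri(t(77,76,300,170),s(205,62,245,225)))
print('bearing',tri(t(72,246,300,170),s(71,158,245,225)))
print('keyjunc',tri(t(300,197,300,170),s(293,290,245,225)))
print('keytip',tri(t(240,160,300,170),s(276,215,245,225)))
print('keybar',atz(*t(325,162,300,170),.006),atz(*t(280,233,300,170),.006))
print('T2',tri(t(203,118,400,110),s(265,184,390,255)))
print('barends',atz(*t(175,162,180,128),.149),atz(*t(222,225,180,128),.149))
print('pin',atz(*t(232,240,180,128),.115))
print('winL,R', atz(*t(120,232,180,165),.075),atz(*t(282,232,180,165),.075),atz(*t(280,131,180,165),.075),atz(*t(125,131,180,165),.075))
print('wall',atz(*t(206,135,180,165),.066),atz(*t(207,225,180,165),.066))
```

```text
TL [0.7126 0.2345 0.075 ]
TR [ 0.7174 -0.0579  0.075 ]
BL [0.4223 0.233  0.075 ]
BR [ 0.4241 -0.0615  0.075 ]
ring (array([0.5701, 0.087 , 0.0805]), [0.0008, 0.0008])
foot (array([ 0.5521, -0.2028,  0.021 ]), [0.0012, 0.0012])
bearing (array([ 0.4132, -0.2009,  0.0109]), [0.0005, 0.0005])
keyjunc (array([ 0.4582, -0.3892,  0.0021]), [0.0005, 0.0005])
keytip (array([ 0.4886, -0.3392,  0.0123]), [0.0029, 0.0029])
keybar [ 0.4868 -0.4086  0.006 ] [ 0.4277 -0.3714  0.006 ]
T2 (array([ 0.7341, -0.6468,  0.0061]), [0.0044, 0.0044])
barends [0.5906 0.1031 0.149 ] [0.5439 0.0664 0.149 ]
pin [0.5367 0.06   0.115 ]
winL,R [0.4292 0.1458 0.075 ] [0.4323 0.0193 0.075 ] [0.5115 0.023  0.075 ] [0.5085 0.1448 0.075 ]
wall [0.5078 0.0815 0.066 ] [0.4367 0.0785 0.066 ]
```

The measurements agree with the text: carousel centre ≈ (0.569, 0.087), yaw ≈ 0.01 rad, drum ≈ 39°. The T by the tape is 0.98 m out, beyond reach, so it is decor. I'll index the red bay first: lift and turn in place, then go over the handle.

The manual's scale: shifts go in shares of 62.5 mm and turns go in shares of pi/2 rad. Converting my numbers, -0.012 m is -0.192, -10.3 degrees / 90 = -0.1144.

>>> {"op": "shift_gripper", "data": {
  "rows": [
    [1, [0, 0, -0.192], -0.1144],
    [1, [0, 0, -0.192], -0.1144],
    [1, [0, 0, -0.192], -0.1144],
    [1, [0, 0, -0.192], -0.1144],
    [1, [0, 0, -0.192], -0.1144],
    [1, [0, 0, -0.192], -0.1144]
  ]
}}

```text
t: 0.9
position: [0.2434, 0.6024, 0.3033]
tcp_rot: [[-0.764, -0.645, -0.0], [-0.645, 0.764, -0.001], [0.001, -0.0, -1.0]]
contact_force: [-0.2, 0.0, -0.3]
gripper_width: 0.996
grasp_force: 0.0
```

```bash
python3 -c "
from h import *
go([.569,.087,.28]); print(r.sense()['joint_pos'])"
```

```text
tool delta mm [  83.4 -603.9   23.6] yaw of tool y 130.15
[-43.9923234   28.04750622 -38.11446885  83.63292182  17.53074762
  74.39358764  46.58402878]
```

To row units: -0.05 m is -0.8, 0.007 m is 0.112.

>>> {"op": "shift_gripper", "data": {
  "rows": [
    [1, [0.112, -0.8, 0], 0],
    [1, [0.112, -0.8, 0], 0],
    [1, [0.112, -0.8, 0], 0],
    [1, [0.112, -0.8, 0], 0],
    [1, [0.112, -0.8, 0], 0],
    [1, [0.112, -0.8, 0], 0],
    [1, [0.112, -0.8, 0], 0],
    [1, [0.112, -0.8, 0], 0]
  ]
}}

```text
t: 1.9
position: [0.457, 0.2579, 0.3032]
tcp_rot: [[-0.768, -0.64, 0.0], [-0.64, 0.768, -0.0], [0.0, -0.0, -1.0]]
contact_force: [0.2, 0.3, 0.5]
gripper_width: 1.0
grasp_force: 0.0
```

>>> {"op": "shift_gripper", "data": {
  "rows": [
    [0.8, [0.112, -0.8, 0], 0],
    [0.8, [0.112, -0.8, 0], 0],
    [0.8, [0.112, -0.8, 0], 0],
    [0.8, [0.112, -0.8, 0], 0],
    [0.8, [0, 0, 0], 0]
  ]
}}

```text
t: 2.52
position: [0.5647, 0.0823, 0.3024]
tcp_rot: [[-0.774, -0.634, -0.001], [-0.634, 0.774, -0.002], [0.002, -0.001, -1.0]]
contact_force: [-0.8, 0.8, -0.5]
gripper_width: 0.805
grasp_force: 0.0
```

```bash
python3 -c "
from h import *
go([.569,.087,.28]); print(r.sense()['joint_pos']); s=snap('wrist','w1'); s=snap('wrist','w1'); print(s['origin'])
cv2.imwrite('pics/w1b.png',cv2.resize(cv2.imread('pics/w1.png'),(800,600),interpolation=cv2.INTER_CUBIC))"
```

```text
tool delta mm [-6.4  0.9 22.4] yaw of tool y 129.32
[  8.8837199   16.81236702 -24.60535499  95.6647844    7.51308511
  69.20922823 111.84300807]
[0.5134196  0.04406711 0.44400347]
```

View pics/w1b.png

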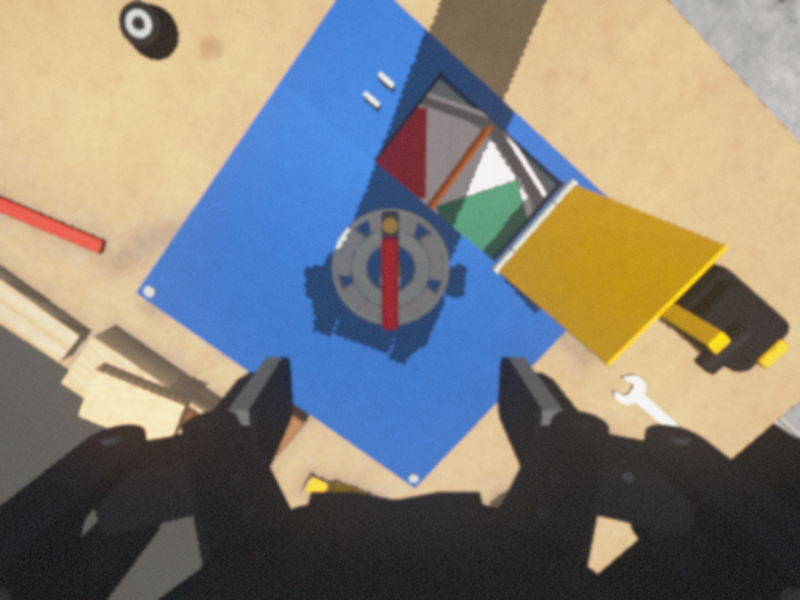

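The wrist view shows the red bar vertical in the image, (391,238) to (390,328), so the tool's yaw already matches it. The pin is at (390,222). Next I'll check the bar's centre.

Run:
```python
from h import *
np.set_printoptions(precision=4,suppress=True)
T,W=load('top0'),load('w1')
print(tri((T,180+198.5/4,128+193.5/4),(W,250,181.3)))
print('ring',tri((T,230,178.75),(W,250,170.5)))
for u,v in((391,240),(390,328)): print(atz(W,u*.64,v*.64,.149))
for u,v in((150,292),(413,478)): print(atz(W,u*.64,v*.64,.075))
go([.569,.087,.155])
```

```text
(array([0.5653, 0.0838, 0.1625]), [0.0, 0.0])
ring (array([0.5721, 0.0885, 0.0621]), [0.0001, 0.0001])
[0.545  0.0673 0.149 ]
[0.5928 0.1057 0.149 ]
[ 0.7179 -0.0569  0.075 ]
[0.7156 0.2343 0.075 ]
tool delta mm [ -4.4  -4.8 147.8] yaw of tool y 129.74
```

To row units: 0.05 m is 0.8, -0.0048 m is -0.0768.

>>> {"op": "shift_gripper", "data": {
  "rows": [
    [0.8, [-0.0704, -0.0768, 0.64], 0],
    [0.8, [0, 0, 0.8], 0],
    [0.8, [0, 0, 0.8], 0],
    [0.8, [0, 0, 0.48], 0],
    [0.8, [0, 0, 0.176], 0],
    [0, [0, 0, 0], 0],
    [0, [0, 0, 0], 0],
    [0, [0, 0, 0], 0]
  ]
}}

```text
t: 3.62
position: [0.5709, 0.0871, 0.1239]
tcp_rot: [[-0.768, -0.64, 0.003], [-0.64, 0.768, -0.0], [-0.003, -0.002, -1.0]]
contact_force: [1.1, -2.2, 3.2]
gripper_width: 0.165
grasp_force: 25.8
```

```bash
python3 -c "
from h import *
go([.569,.087,.121])"
```

```text
tool delta mm [1.5 1.1 2.9] yaw of tool y 129.81
```

To row units: -0.003 m is -0.048, 9.8 degrees / 90 = 0.1089.

>>> {"op": "shift_gripper", "data": {
  "rows": [
    [0, [0, 0, -0.048], 0],
    [0, [0, 0, -0.048], 0],
    [0, [0, 0, 0], 0.1089],
    [0, [0, 0, 0], 0.1089],
    [0, [0, 0, 0], 0.1089],
    [0, [0, 0, 0], 0.1089],
    [0, [0, 0, 0], 0]
  ]
}}

```text
t: 4.5
position: [0.5709, 0.0866, 0.1282]
tcp_rot: [[-1.0, -0.008, 0.003], [-0.008, 1.0, -0.0], [-0.003, -0.0, -1.0]]
contact_force: [6.8, 0.2, -9.7]
gripper_width: 0.133
grasp_force: 58.7
```

```bash
python3 -c "
from h import *
go([.569,.087,.121]); print(r.sense()['joint_pos'])"
```

```text
tool delta mm [2.  0.5 7.2] yaw of tool y 90.45
[ -0.72595309  26.9547954  -13.46457143 104.947171     8.11408174
  48.8660587   72.33427216]
```

To row units: 0.005 m is 0.08, 0.0045 m is 0.072.

>>> {"op": "shift_gripper", "data": {
  "rows": [
    [0, [0, 0, 0.08], 0],
    [0, [0, 0, 0.08], 0],
    [0, [0, 0, 0.072], 0],
    [0, [0, 0, 0], 0]
  ]
}}

```text
t: 5.0
position: [0.571, 0.0866, 0.1147]
tcp_rot: [[-1.0, -0.01, 0.003], [-0.01, 1.0, -0.0], [-0.003, -0.0, -1.0]]
contact_force: [3.9, -2.1, 0.1]
gripper_width: 0.136
grasp_force: 59.9
```

```bash
python3 -c "
from h import *
go([.569,.087,.121])"
```

```text
tool delta mm [ 2.   0.4 -6.3] yaw of tool y 90.55
```

To row units: -0.03 m is -0.48, 10 degrees / 90 = 0.1111.

>>> {"op": "shift_gripper", "data": {
  "rows": [
    [0.6, [0, 0, 0], 0],
    [0.6, [0, 0, 0], 0],
    [0.6, [0, 0, -0.48], 0],
    [0.6, [0, 0, -0.48], 0],
    [0.8, [0, 0, -0.48], 0.1111],
    [0.8, [0, 0, -0.48], 0.1111],
    [0.8, [0, 0, -0.48], 0.1111],
    [0.8, [0, 0, 0], 0.1111]
  ]
}}

```text
t: 6.0
position: [0.5706, 0.088, 0.2668]
tcp_rot: [[-0.77, 0.638, 0.004], [0.639, 0.77, 0.001], [-0.003, 0.004, -1.0]]
contact_force: [0.1, 0.3, -0.6]
gripper_width: 0.799
grasp_force: 0.0
```

>>> {"op": "shift_gripper", "data": {
  "rows": [
    [0.8, [0, 0, 0], 0.1133],
    [0.8, [0, 0, 0], 0.1133],
    [0.8, [0, 0, 0], 0.1133],
    [0.8, [0, 0, 0], 0.1133],
    [0.8, [0, 0, 0], 0.1133],
    [0.8, [0, 0, 0], 0.1133],
    [0.8, [0, 0, 0], 0.1133],
    [0.8, [0, 0, 0], 0.1133]
  ]
}}

```text
t: 7.0
position: [0.5687, 0.0877, 0.2636]
tcp_rot: [[0.519, 0.855, -0.001], [0.855, -0.519, 0.0], [-0.0, -0.001, -1.0]]
contact_force: [-0.2, -0.1, 0.1]
gripper_width: 0.796
grasp_force: 0.0
```

```bash
python3 -c "
from h import *
go([.472,-.366,.2]); print(r.sense()['joint_pos'])"
```

```text
tool delta mm [-438.   153.    63.5] yaw of tool y -31.28
[-15.84023786  17.47331403   5.46325925  98.62571968  -1.86104376
  64.05250982 -41.09210655]
```

To row units: -0.0487 m is -0.7792, 0.017 m is 0.272.

>>> {"op": "shift_gripper", "data": {
  "rows": [
    [0.8, [-0.7792, 0.272, 0.112], 0],
    [0.8, [-0.7792, 0.272, 0.112], 0],
    [0.8, [-0.7792, 0.272, 0.112], 0],
    [0.8, [-0.7792, 0.272, 0.112], 0],
    [0.8, [-0.7792, 0.272, 0.112], 0],
    [0.8, [-0.7792, 0.272, 0.112], 0],
    [0.8, [-0.7792, 0.272, 0.112], 0],
    [0.8, [-0.7792, 0.272, 0.112], 0]
  ]
}}

```text
t: 8.0
position: [0.485, -0.3174, 0.2076]
tcp_rot: [[0.514, 0.858, -0.0], [0.858, -0.514, 0.001], [0.001, -0.001, -1.0]]
contact_force: [0.5, -0.1, 0.5]
gripper_width: 0.804
grasp_force: 0.0
```

>>> {"op": "shift_gripper", "data": {
  "rows": [
    [0.8, [-0.7792, 0.272, 0.112], -0.0078],
    [0.8, [0, 0, 0], 0],
    [0.8, [0, 0, 0], 0]
  ]
}}

```text
t: 8.38
position: [0.475, -0.3663, 0.2004]
tcp_rot: [[0.504, 0.863, -0.0], [0.863, -0.504, 0.002], [0.001, -0.001, -1.0]]
contact_force: [0.5, -0.3, 0.6]
gripper_width: 0.798
grasp_force: 0.0
```

```bash
python3 -c "
from h import *
go([.472,-.366,.2]); print(r.sense()['joint_pos'])
snap('wrist','w2');snap('scene','s2');s=load('w2')
A=cv2.resize(cv2.imread('pics/w2.png'),(800,600),interpolation=cv2.INTER_CUBIC)
S=load('scene0');u,v=(int(x) for x in proj(load('s2'),[.569,.087,.11]))
A[350:600,0:350]=cv2.resize(cv2.imread('pics/s2.png')[v-25:v+37,u-50:u+37],(350,250))
cv2.imwrite('pics/w2b.png',A)"
```

```text
tool delta mm [-1.2 -2.7  0.4] yaw of tool y -30.29
[21.86870172 24.0880849  17.17996327 99.2178657  -8.24295342 58.00059068
 11.73904846]
```

View pics/w2b.png

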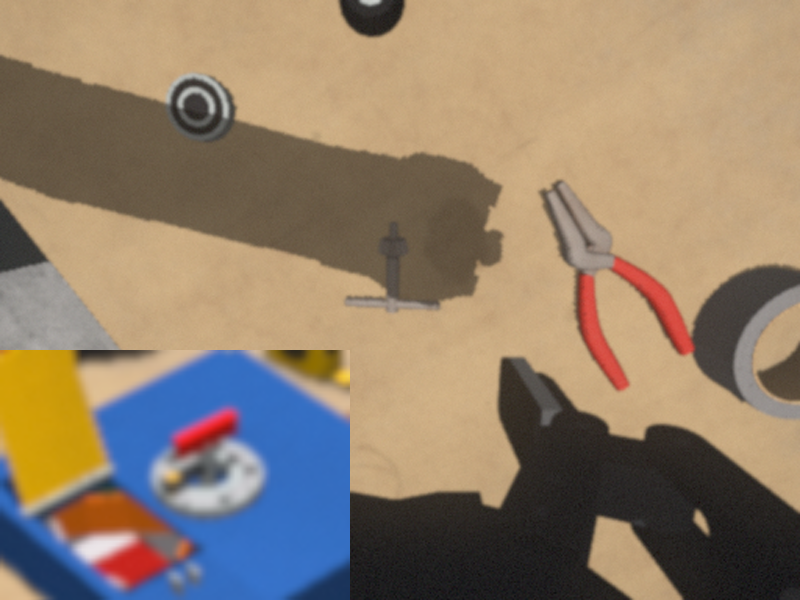

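The red bay is under the window with the pin down. The key's bar runs (345,301) to (440,306), with its shank up to (394,225).

Run:
```python
from h import *
np.set_printoptions(precision=4,suppress=True)
T,W=load('top0'),load('w2')
q=lambda u,v,z:atz(W,u*.64,v*.64,z)
a,b=q(345,301,.006),q(440,306,.006);print(a,b,np.degrees(np.arctan2(*(b-a)[1::-1])),np.linalg.norm(b-a))
j,t=q(391,303,.006),q(394,224,.012);print('junc',j,'tip',t,np.degrees(np.arctan2(*(t-j)[1::-1])),np.linalg.norm(t-j))
print(tri((T,375,219.25),(W,391*.64,303*.64)), tri((T,360,210),(W,394*.64,224*.64)))
print('bearing',tri((T,318,231.5),(W,198*.64,105*.64)))
```

```text
[ 0.4279 -0.3701  0.006 ] [ 0.4899 -0.4109  0.006 ] -33.35870462921771 0.07425984670088605
junc [ 0.458  -0.3895  0.006 ] tip [ 0.4912 -0.3374  0.012 ] 57.53980600536386 0.06203891708945964
(array([ 0.4577, -0.3895,  0.0028]), [0.0008, 0.0008]) (array([ 0.4889, -0.34  , -0.005 ]), [0.0018, 0.0018])
bearing (array([ 0.414 , -0.1999,  0.0098]), [0.0014, 0.0014])
```

To row units: 0.05 m is 0.8, 0.007 m is 0.112, 2.6 degrees / 90 = 0.0289.

>>> {"op": "shift_gripper", "data": {
  "rows": [
    [0.8, [-0.008, -0.0256, 0.64], 0.0289],
    [0.8, [0, 0, 0.8], 0],
    [0.8, [0, 0, 0.8], 0],
    [0.8, [0, 0, 0.48], 0],
    [0.8, [0, 0, 0.288], 0],
    [0.8, [0, 0, 0.112], 0],
    [0.8, [0, 0, 0], 0]
  ]
}}

```text
t: 9.35
position: [0.474, -0.3669, 0.0064]
tcp_rot: [[0.543, 0.84, 0.001], [0.84, -0.543, -0.0], [0.0, 0.001, -1.0]]
contact_force: [-0.3, 0.1, 0.1]
gripper_width: 0.799
grasp_force: 0.0
```

```bash
python3 -c "
from h import *
go([.4733,-.366,.004])"
```

```text
tool delta mm [ 0.4 -1.1  2.4] yaw of tool y -32.86
```

To row units: 0.002 m is 0.032.

>>> {"op": "shift_gripper", "data": {
  "rows": [
    [0, [0, 0, 0.032], 0],
    [0, [0, 0, 0], 0],
    [0, [0, 0, 0], 0],
    [0, [0, 0, 0], 0],
    [0, [0, 0, 0], 0]
  ]
}}

```text
t: 9.98
position: [0.4737, -0.3671, 0.0047]
tcp_rot: [[0.543, 0.84, 0.001], [0.84, -0.543, -0.0], [0.0, 0.001, -1.0]]
contact_force: [-0.1, 1.5, 4.7]
gripper_width: 0.214
grasp_force: 57.8
```

>>> {"op": "shift_gripper", "data": {
  "rows": [
    [0, [0, 0, -0.48], 0],
    [0, [0, 0, -0.64], 0],
    [0, [0, 0, -0.64], 0],
    [0, [0, 0, -0.64], 0],
    [0, [0, 0, -0.64], 0]
  ]
}}

```text
t: 10.6
position: [0.473, -0.3668, 0.1951]
tcp_rot: [[0.543, 0.84, -0.0], [0.84, -0.543, 0.0], [0.0, -0.0, -1.0]]
contact_force: [0.6, -1.1, -0.8]
gripper_width: 0.212
grasp_force: 58.4
```

```bash
python3 -c "
from h import *
go([.469,.085,.2])"
```

```text
tool delta mm [ 377.2 -248.8   -4.9] yaw of tool y -32.9
```

To row units: 0.042 m is 0.672, -0.0277 m is -0.4432.

>>> {"op": "shift_gripper", "data": {
  "rows": [
    [0, [0.672, -0.4432, 0], 0],
    [0, [0.672, -0.4432, 0], 0],
    [0, [0.672, -0.4432, 0], 0],
    [0, [0.672, -0.4432, 0], 0],
    [0, [0.672, -0.4432, 0], 0],
    [0, [0.672, -0.4432, 0], 0],
    [0, [0.672, -0.4432, 0], 0],
    [0, [0.672, -0.4432, 0], 0]
  ]
}}

```text
t: 11.6
position: [0.4694, 0.037, 0.194]
tcp_rot: [[0.543, 0.84, 0.001], [0.84, -0.543, 0.0], [0.0, 0.0, -1.0]]
contact_force: [0.1, 0.1, -1.4]
gripper_width: 0.216
grasp_force: 58.4
```

>>> {"op": "shift_gripper", "data": {
  "rows": [
    [0, [0.336, -0.208, 0], 0.1044],
    [0, [0, 0, 0], 0.1044],
    [0, [0, 0, 0], 0.1044],
    [0, [0, 0, 0], 0.1044],
    [0, [0, 0, 0], 0.1044],
    [0, [0, 0, 0], 0.1044],
    [0, [0, 0, 0], 0]
  ]
}}

```text
t: 12.48
position: [0.47, 0.0602, 0.1938]
tcp_rot: [[1.0, 0.014, -0.0], [0.014, -1.0, -0.0], [-0.0, 0.0, -1.0]]
contact_force: [-0.3, -0.2, -1.1]
gripper_width: 0.214
grasp_force: 58.4
```

```bash
python3 -c "
from h import *
go([.470,.0855,.15]); print(r.sense()['joint_pos']); snap('wrist','w3')
cv2.imwrite('pics/w3b.png',cv2.imread('pics/w3.png'))"
```

```text
tool delta mm [  0.4 -25.3  43.8] yaw of tool y -89.21
[-22.39267278  11.61981317  13.31733019 116.67656283  -3.37045567
  52.05879222 -96.47150192]
```

View pics/w3b.png

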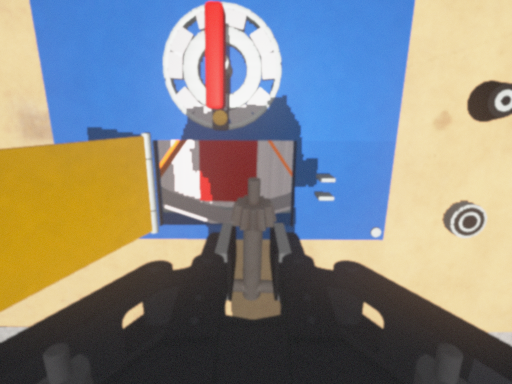

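The key is held squarely with its cross bar outward. The red tile is centred around column 228, and the window covers rows 140 to 224.

Run:
```python
from h import *
np.set_printoptions(precision=4,suppress=True)
W=load('w3')
for n,u,v,z in(('in L',158,140,.075),('in R',297,140,.075),('out L',160,224,.075),('out R',293,224,.075),('tile L',201,142,.022),('tile R',258,142,.022),('pin',220,118,.11),('key tip',254,180,.19),('bearing',468,219,.014),('foot',505,100,.024)): print(n,atz(W,u,v,z))
```

```text
in L [0.5116 0.1457 0.075 ]
in R [0.5134 0.0208 0.075 ]
out L [0.4308 0.1496 0.075 ]
out R [0.4327 0.0203 0.075 ]
tile L [0.5052 0.1165 0.022 ]
tile R [0.5061 0.0547 0.022 ]
pin [0.5321 0.0859 0.11  ]
key tip [0.5023 0.0599 0.19  ]
bearing [ 0.4179 -0.1981  0.014 ]
foot [ 0.5532 -0.2009  0.024 ]
```

To row units: 0.04 m is 0.64, 0.03 m is 0.48.

>>> {"op": "shift_gripper", "data": {
  "rows": [
    [0, [0.016, -0.4, 0.32], 0],
    [0, [0, 0, 0.64], 0],
    [0, [0, 0, 0.64], 0],
    [0, [0, 0, 0.48], 0],
    [0, [0, 0, 0.32], 0],
    [0, [0, 0, 0.16], 0],
    [0, [0, 0, 0], 0]
  ]
}}

```text
t: 13.4
position: [0.4708, 0.0852, 0.0335]
tcp_rot: [[1.0, 0.014, -0.001], [0.014, -1.0, -0.0], [-0.001, 0.0, -1.0]]
contact_force: [0.1, 0.2, -1.2]
gripper_width: 0.211
grasp_force: 58.1
```

```bash
python3 -c "
from h import *
go([.4715,.085,.0285])"
```

```text
tool delta mm [0.7 0.2 5. ] yaw of tool y -89.22
```

To row units: 0.003 m is 0.048, 0.002 m is 0.032.

>>> {"op": "shift_gripper", "data": {
  "rows": [
    [0, [0, 0, 0.048], 0],
    [0, [0, 0, 0.032], 0],
    [0, [0, 0, 0], 0]
  ]
}}

```text
t: 13.78
position: [0.471, 0.0853, 0.0291]
tcp_rot: [[1.0, 0.013, 0.0], [0.013, -1.0, 0.0], [0.0, -0.0, -1.0]]
contact_force: [0.6, 0.5, -0.9]
gripper_width: 0.209
grasp_force: 58.1
```

>>> {"op": "shift_gripper", "data": {
  "rows": [
    [0.45, [0, 0, 0], 0],
    [0.45, [0, 0, 0], 0],
    [0.45, [0, 0, 0], 0],
    [0.45, [0, 0, -0.48], 0],
    [0.45, [0, 0, -0.64], 0],
    [0.45, [0, 0, -0.64], 0],
    [0.45, [0, 0, -0.64], 0],
    [0.45, [0, 0, -0.8], 0]
  ]
}}

```text
t: 14.78
position: [0.47, 0.085, 0.2297]
tcp_rot: [[1.0, 0.012, -0.001], [0.012, -1.0, -0.0], [-0.001, 0.0, -1.0]]
contact_force: [1.1, -0.2, -0.3]
gripper_width: 0.446
grasp_force: 0.0
```

```bash
python3 -c "
from h import *
go([.569,.087,.23]);snap('wrist','w4')"
```

```text
tool delta mm [99.  -0.7 -0.5] yaw of tool y -89.29
```

View pics/w4.png

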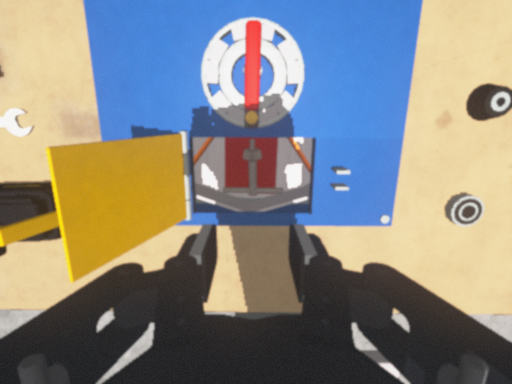

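The key lies in the red bay, with its shank at (252,170) and cross bar at the outer side. Now I'll index to yellow. The tool needs a half turn so the last joint has room.

To row units: 0.05 m is 0.8, 0.049 m is 0.784, -10 degrees / 90 = -0.1111.

>>> {"op": "shift_gripper", "data": {
  "rows": [
    [0.6, [0.8, 0, 0], 0],
    [0.6, [0.784, -0.016, 0], 0],
    [0.8, [0, 0, 0], -0.1111],
    [0.8, [0, 0, 0], -0.1111],
    [0.8, [0, 0, 0], -0.1111],
    [0.8, [0, 0, 0], -0.1111],
    [0.8, [0, 0, 0], -0.1111],
    [0.8, [0, 0, 0], -0.1111]
  ]
}}

```text
t: 15.82
position: [0.5696, 0.0874, 0.2284]
tcp_rot: [[0.484, 0.875, -0.001], [0.875, -0.484, -0.0], [-0.0, -0.0, -1.0]]
contact_force: [1.3, 0.3, -0.5]
gripper_width: 0.806
grasp_force: 0.0
```

>>> {"op": "shift_gripper", "data": {
  "rows": [
    [0.8, [0, 0, 0], -0.1111],
    [0.8, [0, 0, 0], -0.1111],
    [0.8, [0, 0, 0], -0.1111],
    [0.8, [0, 0, 0], -0.1111],
    [0.8, [0, 0, 0], -0.1111],
    [0.8, [0, 0, 0], -0.1111],
    [0.8, [0, 0, 0], -0.1111],
    [0.8, [0, 0, 0], -0.1111]
  ]
}}

```text
t: 16.82
position: [0.5696, 0.0873, 0.2284]
tcp_rot: [[-0.778, 0.629, -0.0], [0.629, 0.778, 0.0], [0.0, -0.0, -1.0]]
contact_force: [0.6, 0.3, 0.6]
gripper_width: 0.797
grasp_force: 0.0
```

>>> {"op": "shift_gripper", "data": {
  "rows": [
    [0.8, [0, 0, 0], -0.1111],
    [0.8, [0, 0, 0], -0.1111],
    [0.8, [0, 0, 0], -0.1111],
    [0.8, [0, 0, 0], -0.1111],
    [0.8, [0, 0, 0], 0]
  ]
}}

```text
t: 17.45
position: [0.5697, 0.0873, 0.2284]
tcp_rot: [[-1.0, -0.011, -0.001], [-0.011, 1.0, 0.0], [0.001, 0.0, -1.0]]
contact_force: [-0.3, -1.1, 0.3]
gripper_width: 0.8
grasp_force: 0.0
```

```bash
python3 -c "
from h import *
go([.569,.087,.114]);print(r.sense()['joint_pos'])"
```

```text
tool delta mm [  0.6  -0.3 114.4] yaw of tool y 90.61
[  2.80213574  20.45024408 -17.74102819 100.08964287   6.99865325
  60.56607071  73.26822542]
```

To row units: 0.05 m is 0.8, 0.04 m is 0.64.

>>> {"op": "shift_gripper", "data": {
  "rows": [
    [0.8, [0.0048, 0, 0.8], 0],
    [0.8, [0, 0, 0.64], 0],
    [0.8, [0, 0, 0.368], 0],
    [0, [0, 0, 0], 0],
    [0, [0, 0, 0], 0],
    [0, [0, 0, 0], 0],
    [0, [0, 0, -0.128], 0],
    [0, [0, 0, -0.128], 0]
  ]
}}

```text
t: 18.45
position: [0.5705, 0.0866, 0.1323]
tcp_rot: [[-1.0, -0.011, 0.002], [-0.011, 1.0, -0.0], [-0.002, -0.0, -1.0]]
contact_force: [5.5, -1.5, -10.6]
gripper_width: 0.127
grasp_force: 58.4
```

>>> {"op": "shift_gripper", "data": {
  "rows": [
    [0, [0, 0, 0], 0.1133],
    [0, [0, 0, 0], 0.1144],
    [0, [0, 0, 0], 0.1144],
    [0, [0, 0, 0], 0.1144],
    [0, [0, 0, 0], 0.1144],
    [0, [0, 0, 0], 0.1144],
    [0, [0, 0, 0], 0.1144],
    [0, [0, 0, 0], 0]
  ]
}}

```text
t: 19.45
position: [0.5704, 0.0864, 0.1318]
tcp_rot: [[-0.318, 0.948, 0.002], [0.948, 0.318, -0.001], [-0.001, 0.001, -1.0]]
contact_force: [5.6, -2.3, -9.5]
gripper_width: 0.13
grasp_force: 58.5
```

```bash
python3 -c "
from h import *
go([.569,.087,.114]);print(r.sense()['joint_pos'])"
```

```text
tool delta mm [ 1.1 -1.1 17.8] yaw of tool y 18.52
[-11.01745142  25.98961082  -0.38285968 105.21116405   0.31469871
  48.71592524   6.94884543]
```

To row units: 0.006 m is 0.096, 0.005 m is 0.08.

>>> {"op": "shift_gripper", "data": {
  "rows": [
    [0, [0, 0, 0.096], 0],
    [0, [0, 0, 0.096], 0],
    [0, [0, 0, 0.08], 0],
    [0, [0, 0, 0], 0]
  ]
}}

```text
t: 19.95
position: [0.5706, 0.0864, 0.1174]
tcp_rot: [[-0.32, 0.947, 0.002], [0.947, 0.32, -0.001], [-0.001, 0.002, -1.0]]
contact_force: [-2.7, -3.9, 10.2]
gripper_width: 0.124
grasp_force: 61.6
```

>>> {"op": "shift_gripper", "data": {
  "rows": [
    [0.6, [0, 0, 0], 0],
    [0.7, [0, 0, 0], 0],
    [0.7, [0, 0, -0.64], 0],
    [0.9, [0, 0, -0.64], -0.1111],
    [0.9, [0, 0, -0.32], -0.1111],
    [0.9, [0, 0, 0], -0.1111],
    [0.9, [0, 0, 0], -0.1111],
    [0.9, [0, 0, 0], -0.1111]
  ]
}}

```text
t: 20.95
position: [0.5692, 0.0881, 0.2149]
tcp_rot: [[-0.934, 0.357, -0.0], [0.357, 0.934, 0.001], [0.001, 0.0, -1.0]]
contact_force: [-0.2, 0.4, 0.1]
gripper_width: 0.904
grasp_force: 0.0
```

>>> {"op": "shift_gripper", "data": {
  "rows": [
    [0.9, [0, 0, 0], -0.1111],
    [0.9, [0, 0, 0], -0.1111]
  ]
}}

```text
t: 21.2
position: [0.5692, 0.0881, 0.2148]
tcp_rot: [[-1.0, 0.016, -0.0], [0.016, 1.0, 0.001], [0.001, 0.001, -1.0]]
contact_force: [-0.2, 0.1, -0.5]
gripper_width: 0.899
grasp_force: 0.0
```

```bash
python3 -c "
from h import *
go([.5526,-.202,.2])"
```

```text
tool delta mm [  11.9 -290.4   14.6] yaw of tool y 89.08
```

To row units: -0.0485 m is -0.776, 0.002 m is 0.032.

>>> {"op": "shift_gripper", "data": {
  "rows": [
    [0.9, [0.032, -0.776, 0.032], 0],
    [0.9, [0.032, -0.776, 0.032], 0],
    [0.9, [0.032, -0.776, 0.032], 0],
    [0.9, [0.032, -0.776, 0.032], 0],
    [0.9, [0.032, -0.776, 0.032], 0],
    [0.9, [0.032, -0.776, 0.032], 0],
    [0.9, [0, 0, 0], 0]
  ]
}}

```text
t: 22.08
position: [0.5495, -0.2086, 0.2024]
tcp_rot: [[-1.0, 0.03, -0.001], [0.03, 1.0, -0.002], [0.001, -0.002, -1.0]]
contact_force: [0.0, 1.1, -1.8]
gripper_width: 0.901
grasp_force: 0.0
```

```bash
python3 -c "
from h import *
go([.5526,-.202,.1])
snap('wrist','w5');snap('scene','s5')
A=cv2.resize(cv2.imread('pics/w5.png'),(800,600),interpolation=cv2.INTER_CUBIC)
u,v=(int(x) for x in proj(load('s5'),[.569,.087,.11]))
A[350:600,0:350]=cv2.resize(cv2.imread('pics/s5.png')[v-25:v+37,u-50:u+37],(350,250))
cv2.imwrite('pics/w5b.png',A)"
```

```text
tool delta mm [ -3.    6.9 102.4] yaw of tool y 88.27
```

View pics/w5b.png

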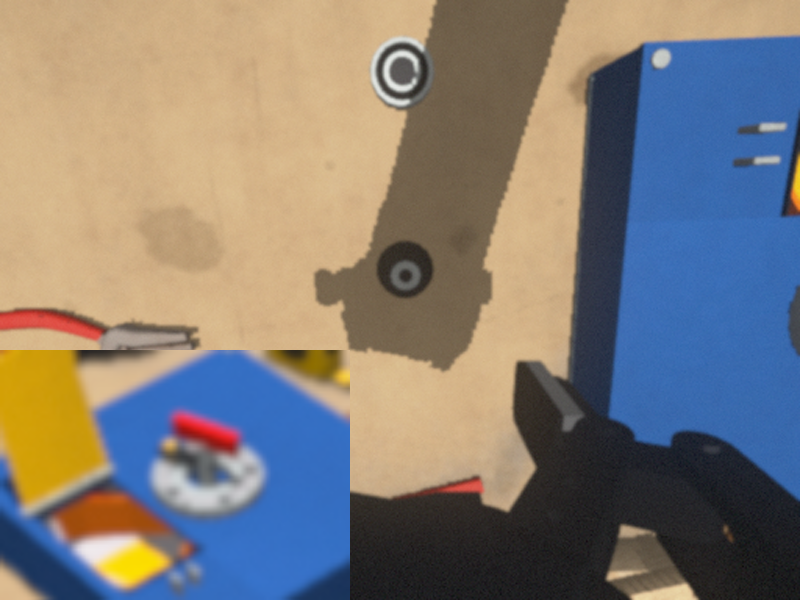

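The scene inset shows the yellow bay under the window and the bar no higher than before, so the pin is seated. The foot's insert is at (405,275) in the wrist view, and the bearing is at (402,71).

Run:
```python
from h import *
np.set_printoptions(precision=4,suppress=True)
W=load('w5');T=load('top0')
print(atz(W,405*.64,275*.64,.024),tri((W,405*.64,275*.64),(T,319.25,189)))
print(atz(W,402*.64,71*.64,.014))
p=atz(W,405*.64,275*.64,.024); go([p[0],p[1],.006])
print([proj(W,[.569,.087,.11])])
```

```text
[ 0.5528 -0.2014  0.024 ] (array([ 0.5506, -0.2011,  0.0308]), [0.0008, 0.0008])
[ 0.4147 -0.2     0.014 ]
tool delta mm [ -2.    1.4 196.6] yaw of tool y 88.66
[array([598.4137, 205.8796])]
```

The manual's scale: shifts go in shares of 62.5 mm and turns go in shares of pi/2 rad. Converting my numbers, 0.05 m is 0.8, 0.03 m is 0.48.

>>> {"op": "shift_gripper", "data": {
  "rows": [
    [0.9, [-0.032, 0.0224, 0.8], 0],
    [0.9, [0, 0, 0.8], 0],
    [0.9, [0, 0, 0.8], 0],
    [0.9, [0, 0, 0.48], 0],
    [0.9, [0, 0, 0.256], 0],
    [0.9, [0, 0, 0], 0],
    [0, [0, 0, 0], 0],
    [0, [0, 0, 0], 0]
  ]
}}

```text
t: 23.18
position: [0.5543, -0.2022, 0.0084]
tcp_rot: [[-1.0, 0.023, 0.003], [0.023, 1.0, -0.001], [-0.003, -0.001, -1.0]]
contact_force: [-0.3, -0.0, 1.2]
gripper_width: 0.488
grasp_force: 0.5
```

>>> {"op": "shift_gripper", "data": {
  "rows": [
    [0, [0, 0, 0], 0],
    [0, [0, 0, 0], 0],
    [0, [0, 0, 0], 0]
  ]
}}

```text
t: 23.55
position: [0.5543, -0.2022, 0.0089]
tcp_rot: [[-1.0, 0.023, 0.003], [0.023, 1.0, -0.001], [-0.003, -0.001, -1.0]]
contact_force: [-1.1, 1.4, 6.7]
gripper_width: 0.431
grasp_force: 58.5
```

>>> {"op": "shift_gripper", "data": {
  "rows": [
    [0, [0, 0, -0.48], 0],
    [0, [0, 0, -0.8], 0],
    [0, [0, 0, -0.8], 0],
    [0, [0, 0, -0.8], 0],
    [0, [0, 0, 0], 0]
  ]
}}

```text
t: 24.18
position: [0.5565, -0.2031, 0.1928]
tcp_rot: [[-1.0, 0.023, 0.01], [0.023, 1.0, -0.004], [-0.01, -0.003, -1.0]]
contact_force: [0.4, -0.2, -0.6]
gripper_width: 0.433
grasp_force: 59.1
```

```bash
python3 -c "
from h import *
go([.4715,.085,.18])"
```

```text
tool delta mm [ 91.7 286.1  10.9] yaw of tool y 88.69
```

To row units: 0.0477 m is 0.7632, 0.0153 m is 0.2448.

>>> {"op": "shift_gripper", "data": {
  "rows": [
    [0, [0.2448, 0.7632, 0], 0],
    [0, [0.2448, 0.7632, 0], 0],
    [0, [0.2448, 0.7632, 0], 0],
    [0, [0.2448, 0.7632, 0], 0],
    [0, [0.2448, 0.7632, 0], 0],
    [0, [0.2448, 0.7632, 0], 0],
    [0, [0, 0, 0], 0],
    [0, [0, 0, 0], 0]
  ]
}}

```text
t: 25.18
position: [0.4675, 0.0857, 0.1866]
tcp_rot: [[-1.0, 0.022, -0.0], [0.022, 1.0, -0.001], [0.0, -0.001, -1.0]]
contact_force: [-0.1, 0.6, -1.4]
gripper_width: 0.429
grasp_force: 59.1
```

```bash
python3 -c "
from h import *
go([.4715,.085,.0335]); snap('wrist','w6')"
```

```text
tool delta mm [ -4.1  -0.6 153.1] yaw of tool y 88.72
```

View pics/w6.png

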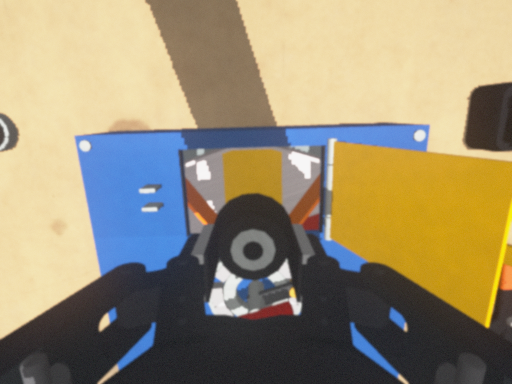

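The foot is held centrally over the window, above the centred yellow tile (column 252). Lowering.

To row units: 0.04 m is 0.64, 0.02 m is 0.32.

>>> {"op": "shift_gripper", "data": {
  "rows": [
    [0, [-0.048, 0, 0.64], 0],
    [0, [-0.016, 0, 0.64], 0],
    [0, [0, 0, 0.64], 0],
    [0, [0, 0, 0.32], 0],
    [0, [0, 0, 0.144], 0],
    [0, [0, 0, 0.064], 0],
    [0, [0, 0, 0], 0]
  ]
}}

```text
t: 26.1
position: [0.4723, 0.086, 0.0343]
tcp_rot: [[-1.0, 0.023, 0.001], [0.023, 1.0, 0.0], [-0.001, 0.0, -1.0]]
contact_force: [-0.5, -0.5, -0.3]
gripper_width: 0.427
grasp_force: 59.1
```

```bash
python3 -c "
from h import *
go([.4715,.085,.032])"
```

```text
tool delta mm [ 0.8 -1.   2.3] yaw of tool y 88.67
```

To row units: -0.05 m is -0.8, -0.03 m is -0.48.

>>> {"op": "shift_gripper", "data": {
  "rows": [
    [0, [0, 0, 0.032], 0],
    [0.65, [0, 0, 0], 0],
    [0.65, [0, 0, 0], 0],
    [0.65, [0, 0, -0.48], 0],
    [0.65, [0, 0, -0.8], 0],
    [0.65, [0, 0, -0.8], 0],
    [0.65, [0, 0, -0.8], 0]
  ]
}}

```text
t: 26.98
position: [0.4715, 0.0863, 0.2136]
tcp_rot: [[-1.0, 0.022, 0.0], [0.022, 1.0, 0.0], [-0.0, 0.0, -1.0]]
contact_force: [1.6, -0.0, -0.5]
gripper_width: 0.654
grasp_force: 0.0
```

>>> {"op": "shift_gripper", "data": {
  "rows": [
    [0.8, [-0.8, 0, 0], 0],
    [0.8, [-0.8, 0, 0], 0],
    [0.8, [0, 0, 0], 0.1111],
    [0.8, [0, 0, 0], 0.1111],
    [0.8, [0, 0, 0], 0.1111],
    [0.8, [0, 0, 0], 0.1111],
    [0.8, [0, 0, 0], 0.1111],
    [0.8, [0, 0, 0], 0.1111]
  ]
}}

```text
t: 27.98
position: [0.5715, 0.0841, 0.2119]
tcp_rot: [[-0.476, 0.88, -0.0], [0.88, 0.476, 0.0], [0.0, -0.0, -1.0]]
contact_force: [0.6, -0.5, -0.4]
gripper_width: 0.807
grasp_force: 0.0
```

>>> {"op": "shift_gripper", "data": {
  "rows": [
    [0.8, [0, 0, 0], 0.1111],
    [0.8, [0, 0, 0], 0]
  ]
}}

```text
t: 28.22
position: [0.5715, 0.0841, 0.2118]
tcp_rot: [[-0.323, 0.947, -0.0], [0.947, 0.323, -0.0], [-0.0, -0.0, -1.0]]
contact_force: [0.5, 0.3, 0.1]
gripper_width: 0.799
grasp_force: 0.0
```

```bash
python3 -c "
from h import *
go([.5697,.0870,.115]); snap('top','t7');snap('scene','s7')
mosaic([('top0',180,165),('top0',300,170),('t7',180,165),('s7',178,145)],'m3')"
```

```text
tool delta mm [ 3.3 -0.8 96.8] yaw of tool y 18.82
```

View pics/m3.png

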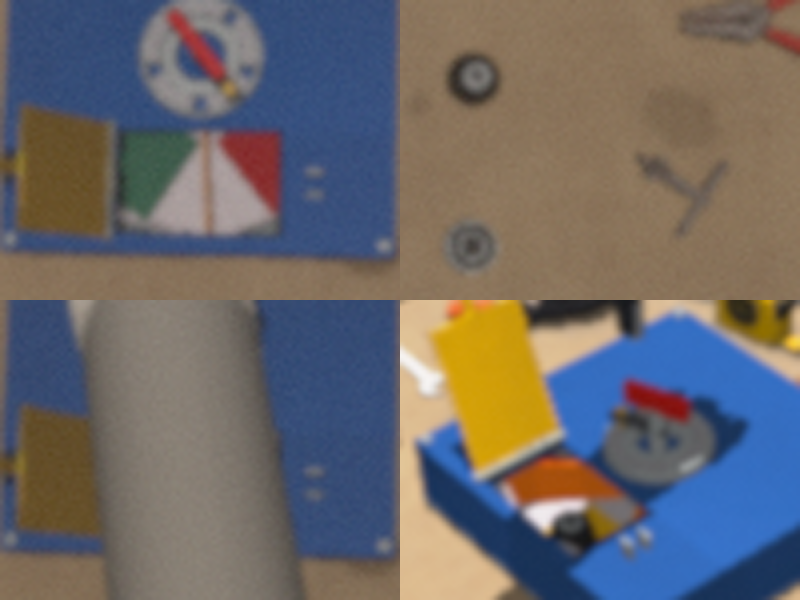

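The scene tile shows the foot lying in the yellow bay. Next I index to bare, then blue.

To row units: 0.05 m is 0.8, 0.04 m is 0.64.

>>> {"op": "shift_gripper", "data": {
  "rows": [
    [0.8, [0.0528, -0.016, 0.8], 0],
    [0.8, [0, 0, 0.64], 0],
    [0.8, [0, 0, 0.112], 0],
    [0, [0, 0, 0], 0],
    [0, [0, 0, 0], 0],
    [0, [0, 0, 0], 0],
    [0, [0, 0, -0.128], 0],
    [0, [0, 0, -0.128], 0]
  ]
}}

```text
t: 29.32
position: [0.5702, 0.0868, 0.131]
tcp_rot: [[-0.321, 0.947, 0.001], [0.947, 0.321, 0.0], [-0.0, 0.001, -1.0]]
contact_force: [5.0, 0.4, -10.3]
gripper_width: 0.128
grasp_force: 58.5
```

>>> {"op": "shift_gripper", "data": {
  "rows": [
    [0, [0, 0, 0], 0.1144],
    [0, [0, 0, 0], 0.1144],
    [0, [0, 0, 0], 0.1144],
    [0, [0, 0, 0], 0.1144],
    [0, [0, 0, 0], 0.1144],
    [0, [0, 0, 0], 0.1144],
    [0, [0, 0, 0], 0.1144],
    [0, [0, 0, 0], 0]
  ]
}}

```text
t: 30.32
position: [0.5704, 0.0867, 0.1309]
tcp_rot: [[0.804, 0.594, 0.002], [0.594, -0.804, -0.0], [0.001, 0.001, -1.0]]
contact_force: [6.2, -0.4, -9.7]
gripper_width: 0.124
grasp_force: 58.8
```

```bash
python3 -c "
from h import *
go([.569,.087,.114]);print(r.sense()['joint_pos'])"
```

```text
tool delta mm [-1.  -1.1 16.9] yaw of tool y -53.53
[-22.39334085  26.55937799  14.0959109  105.64158984  -8.29251007
  48.7027518  -57.77663417]
```

>>> {"op": "shift_gripper", "data": {
  "rows": [
    [0, [0, 0, 0.128], 0],
    [0, [0, 0, 0.112], 0],
    [0, [0, 0, 0], 0]
  ]
}}

```text
t: 30.7
position: [0.5706, 0.0867, 0.1167]
tcp_rot: [[0.803, 0.596, 0.002], [0.596, -0.803, 0.001], [0.002, 0.001, -1.0]]
contact_force: [1.7, -0.0, -0.0]
gripper_width: 0.13
grasp_force: 60.3
```

>>> {"op": "shift_gripper", "data": {
  "rows": [
    [0, [0, 0, -0.128], 0],
    [0, [0, 0, -0.112], 0],
    [0, [0, 0, 0], 0]
  ]
}}

```text
t: 31.08
position: [0.5704, 0.0867, 0.1308]
tcp_rot: [[0.803, 0.596, 0.002], [0.596, -0.803, 0.0], [0.001, 0.001, -1.0]]
contact_force: [6.4, -0.4, -10.8]
gripper_width: 0.126
grasp_force: 58.7
```

>>> {"op": "shift_gripper", "data": {
  "rows": [
    [0, [0, 0, 0], 0.1144],
    [0, [0, 0, 0], 0.1144],
    [0, [0, 0, 0], 0.1144],
    [0, [0, 0, 0], 0.1144],
    [0, [0, 0, 0], 0.1144],
    [0, [0, 0, 0], 0.1144],
    [0, [0, 0, 0], 0.1133],
    [0, [0, 0, 0], 0]
  ]
}}

```text
t: 32.08
position: [0.5704, 0.0864, 0.1303]
tcp_rot: [[0.814, -0.581, 0.002], [-0.581, -0.814, -0.001], [0.002, -0.0, -1.0]]
contact_force: [5.9, -1.5, -10.0]
gripper_width: 0.127
grasp_force: 58.9
```

```bash
python3 -c "
from h import *
go([.569,.087,.114]);print(r.sense()['joint_pos'])"
```

```text
tool delta mm [-1.5  0.4 16.3] yaw of tool y -125.52
[ -35.19687224   28.99717699   30.92487657  106.10770434  -18.90073911
   49.9414077  -120.66221492]
```

To row units: -0.05 m is -0.8, -0.04 m is -0.64.

>>> {"op": "shift_gripper", "data": {
  "rows": [
    [0, [0, 0, 0.128], 0],
    [0, [0, 0, 0.112], 0],
    [0, [0, 0, 0], 0],
    [0.6, [0, 0, 0], 0],
    [0.7, [0, 0, 0], 0],
    [0.7, [0, 0, -0.64], 0],
    [0.9, [0, 0, -0.8], 0]
  ]
}}

```text
t: 32.95
position: [0.5678, 0.0872, 0.2054]
tcp_rot: [[0.816, -0.579, -0.004], [-0.579, -0.816, -0.001], [-0.003, 0.003, -1.0]]
contact_force: [-0.5, 1.0, 1.3]
gripper_width: 0.887
grasp_force: 0.0
```

>>> {"op": "shift_gripper", "data": {
  "rows": [
    [0.9, [0, 0, 0], -0.1],
    [0.9, [0, 0, 0], -0.1],
    [0.9, [0, 0, 0], -0.1],
    [0.9, [0, 0, 0], -0.1]
  ]
}}

```text
t: 33.45
position: [0.5688, 0.0873, 0.2056]
tcp_rot: [[1.0, 0.017, -0.001], [0.017, -1.0, 0.0], [-0.001, -0.0, -1.0]]
contact_force: [0.5, 0.5, 0.6]
gripper_width: 0.9
grasp_force: 0.0
```

```bash
python3 -c "
from h import *
go([.4145,-.200,.2])"
```

```text
tool delta mm [-159.   284.7    5.7] yaw of tool y -89.05
```

To row units: 0.0407 m is 0.6512, -0.0227 m is -0.3632.

>>> {"op": "shift_gripper", "data": {
  "rows": [
    [0.9, [-0.3632, 0.6512, 0.016], 0],
    [0.9, [-0.3632, 0.6512, 0.016], 0],
    [0.9, [-0.3632, 0.6512, 0.016], 0],
    [0.9, [-0.3632, 0.6512, 0.016], 0],
    [0.9, [-0.3632, 0.6512, 0.016], 0],
    [0.9, [-0.3632, 0.6512, 0.016], 0],
    [0.9, [-0.3632, 0.6512, 0], 0],
    [0.9, [0, 0, 0], 0]
  ]
}}

```text
t: 34.45
position: [0.4114, -0.2025, 0.1999]
tcp_rot: [[1.0, 0.004, -0.001], [0.004, -1.0, 0.0], [-0.001, -0.0, -1.0]]
contact_force: [0.2, 0.5, 0.6]
gripper_width: 0.902
grasp_force: 0.0
```

```bash
python3 -c "
from h import *
go([.4145,-.200,.004])
snap('wrist','w8');snap('scene','s8')
A=cv2.resize(cv2.imread('pics/w8.png'),(800,600),interpolation=cv2.INTER_CUBIC)
u,v=(int(x) for x in proj(load('s8'),[.569,.087,.11]))
A[350:600,0:350]=cv2.resize(cv2.imread('pics/s8.png')[v-25:v+37,u-50:u+37],(350,250))
cv2.imwrite('pics/w8b.png',A); print(r.sense()['joint_pos'])"
```

```text
tool delta mm [  3.3  -2.5 195.9] yaw of tool y -89.76
[ -9.7105024   10.89429981  35.92014877 118.74906142  -8.07169583
  52.70514938 -58.80846972]
```

View pics/w8b.png

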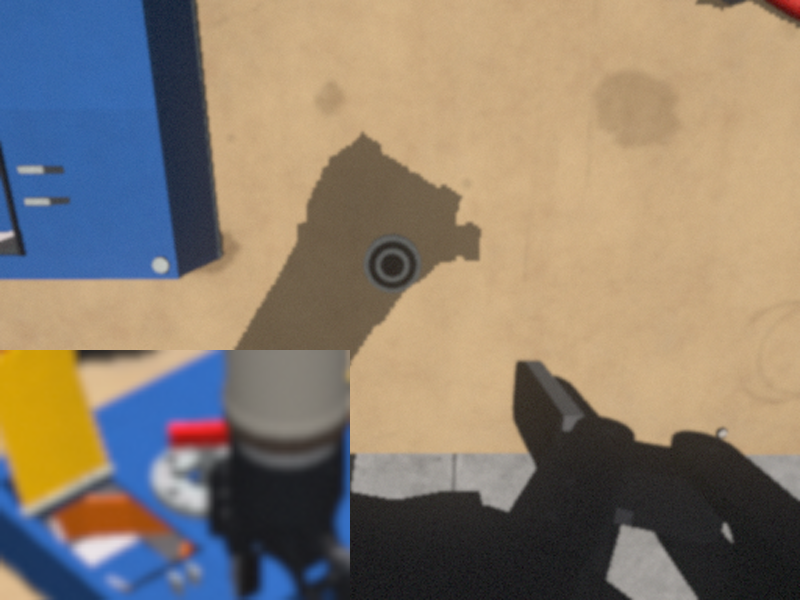

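The bearing is at (392,263) in the wrist view. In the inset the bay floor under the window is blue.

Run:
```python
from h import *
W=load('w8');p=atz(W,392*.64,263*.64,.014);print(p,tri((W,392*.64,263*.64),(load('top0'),318,231.5)))
go([p[0],p[1],.002])
```

```text
[ 0.4157522  -0.20054312  0.014     ] (array([ 0.41334459, -0.20105647,  0.00324678]), [0.0007, 0.0007])
tool delta mm [  2.2   1.4 197.7] yaw of tool y -89.44
```

To row units: 0.05 m is 0.8, 0.03 m is 0.48.

>>> {"op": "shift_gripper", "data": {
  "rows": [
    [0.9, [0.0352, 0.0224, 0.8], 0],
    [0.9, [0, 0, 0.8], 0],
    [0.9, [0, 0, 0.8], 0],
    [0.9, [0, 0, 0.48], 0],
    [0.9, [0, 0, 0.264], 0],
    [0.9, [0, 0, 0], 0],
    [0, [0, 0, 0], 0],
    [0, [0, 0, 0], 0]
  ]
}}

```text
t: 35.55
position: [0.4172, -0.2013, 0.0046]
tcp_rot: [[1.0, 0.011, 0.002], [0.011, -1.0, -0.0], [0.002, 0.0, -1.0]]
contact_force: [-4.8, 0.5, 38.0]
gripper_width: 0.49
grasp_force: 41.9
```

>>> {"op": "shift_gripper", "data": {
  "rows": [
    [0, [0, 0, 0], 0],
    [0, [0, 0, 0], 0],
    [0, [0, 0, 0], 0]
  ]
}}

```text
t: 35.92
position: [0.4172, -0.2013, 0.005]
tcp_rot: [[1.0, 0.011, 0.003], [0.011, -1.0, 0.0], [0.003, -0.0, -1.0]]
contact_force: [-1.7, 1.5, 10.5]
gripper_width: 0.476
grasp_force: 59.1
```

>>> {"op": "shift_gripper", "data": {
  "rows": [
    [0, [0, 0, -0.48], 0],
    [0, [0, 0, -0.8], 0],
    [0, [0, 0, -0.8], 0],
    [0, [0, 0, -0.8], 0],
    [0, [0, 0, 0], 0]
  ]
}}

```text
t: 36.55
position: [0.419, -0.2022, 0.1875]
tcp_rot: [[1.0, 0.011, 0.009], [0.011, -1.0, -0.001], [0.009, 0.001, -1.0]]
contact_force: [0.1, 0.5, -1.0]
gripper_width: 0.477
grasp_force: 61.6
```

```bash
python3 -c "
from h import *
go([.4715,.085,.18])"
```

```text
tool delta mm [  55.5 -286.6    7.8] yaw of tool y -89.39
```

To row units: -0.0478 m is -0.7648, 0.009 m is 0.144.

>>> {"op": "shift_gripper", "data": {
  "rows": [
    [0, [0.144, -0.7648, 0], 0],
    [0, [0.144, -0.7648, 0], 0],
    [0, [0.144, -0.7648, 0], 0],
    [0, [0.144, -0.7648, 0], 0],
    [0, [0.144, -0.7648, 0], 0],
    [0, [0.144, -0.7648, 0], 0],
    [0, [0, 0, 0], 0],
    [0, [0, 0, 0], 0]
  ]
}}

```text
t: 37.55
position: [0.4661, 0.0857, 0.1826]
tcp_rot: [[1.0, 0.011, -0.002], [0.011, -1.0, -0.001], [-0.002, 0.001, -1.0]]
contact_force: [-0.0, -0.6, -1.5]
gripper_width: 0.472
grasp_force: 61.6
```

```bash
python3 -c "
from h import *
go([.4715,.085,.029]);snap('wrist','w9')"
```

```text
tool delta mm [  5.7   0.7 153.6] yaw of tool y -89.36
```

View pics/w9.png

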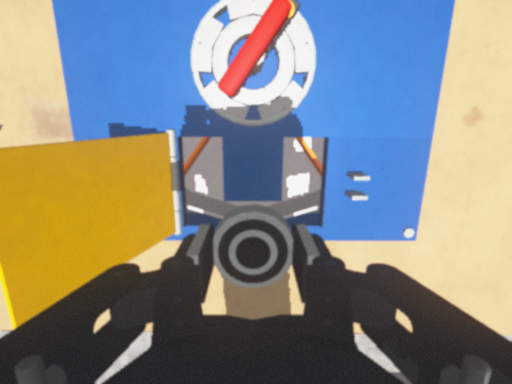

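The bearing is held level over the centred blue bay (tile at column 252), and the walls lie symmetrically. Lowering.

To row units: 0.04 m is 0.64, 0.02 m is 0.32.

>>> {"op": "shift_gripper", "data": {
  "rows": [
    [0, [0.064, 0, 0.64], 0],
    [0, [0.016, 0, 0.64], 0],
    [0, [0, 0, 0.64], 0],
    [0, [0, 0, 0.32], 0],
    [0, [0, 0, 0.16], 0],
    [0, [0, 0, 0.064], 0],
    [0, [0, 0, 0], 0]
  ]
}}

```text
t: 38.48
position: [0.4724, 0.086, 0.0298]
tcp_rot: [[1.0, 0.01, 0.001], [0.01, -1.0, 0.0], [0.001, -0.0, -1.0]]
contact_force: [-0.6, 0.2, -1.6]
gripper_width: 0.479
grasp_force: 61.6
```

```bash
python3 -c "
from h import *
go([.4715,.085,.028])"
```

```text
tool delta mm [-0.9  1.   1.8] yaw of tool y -89.43
```

To row units: -0.05 m is -0.8, -0.03 m is -0.48.

>>> {"op": "shift_gripper", "data": {
  "rows": [
    [0, [0, 0, 0.032], 0],
    [0.7, [0, 0, 0], 0],
    [0.7, [0, 0, 0], 0],
    [0.7, [0, 0, -0.48], 0],
    [0.7, [0, 0, -0.8], 0],
    [0.7, [0, 0, -0.8], 0],
    [0.7, [0, 0, -0.8], 0]
  ]
}}

```text
t: 39.35
position: [0.4717, 0.0862, 0.2091]
tcp_rot: [[1.0, 0.011, 0.0], [0.011, -1.0, 0.0], [0.0, -0.0, -1.0]]
contact_force: [0.5, 0.5, 0.3]
gripper_width: 0.7
grasp_force: 0.0
```

>>> {"op": "shift_gripper", "data": {
  "rows": [
    [0.8, [0.8, 0, 0], 0],
    [0.8, [0.768, -0.016, 0], 0],
    [0.8, [0, 0, 0], 0.1],
    [0.8, [0, 0, 0], 0.1],
    [0.8, [0, 0, 0], 0.1],
    [0.8, [0, 0, 0], 0.1],
    [0.8, [0, 0, 0], 0]
  ]
}}

```text
t: 40.22
position: [0.5698, 0.0885, 0.2073]
tcp_rot: [[0.816, -0.578, -0.0], [-0.578, -0.816, -0.0], [0.0, 0.0, -1.0]]
contact_force: [-0.5, -0.5, 0.8]
gripper_width: 0.799
grasp_force: 0.0
```

```bash
python3 -c "
from h import *
go([.5697,.0870,.115]); s=snap('wrist','w10');snap('scene','s10')
for z in ((.4715,.085,.036),(.485,.085,.036),(.4715,.11,.025),(.5,.11,.025)):
  for k in('w10','s10'):
    s=load(k);u,v=proj(s,z).astype(int); print(k,u,v,s['img'][v-1:v+2,u-1:u+2].mean((0,1)).round() if 0<u<510 and 0<v<380 else '-')"
```

```text
tool delta mm [ 0.8  1.2 92.3] yaw of tool y -125.29
w10 302 239 [56. 53. 57.]
s10 220 202 [37. 38. 39.]
w10 296 230 [72. 70. 73.]
s10 224 200 [45. 55. 72.]
w10 284 246 [ 72.  90. 122.]
s10 216 201 [76. 77. 82.]
w10 271 228 [ 91. 103. 126.]
s10 223 197 [71. 76. 95.]
```

Grey bearing pixels show at the bay's centre. Now I index back one stop to bare.

To row units: 0.05 m is 0.8, 0.036 m is 0.576.

>>> {"op": "shift_gripper", "data": {
  "rows": [
    [0.8, [0.0128, 0.0192, 0.8], 0],
    [0.8, [0, 0, 0.576], 0],
    [0.8, [0, 0, 0.096], 0],
    [0, [0, 0, 0], 0],
    [0, [0, 0, 0], 0],
    [0, [0, 0, 0], 0],
    [0, [0, 0, -0.128], 0],
    [0, [0, 0, -0.128], 0]
  ]
}}

```text
t: 41.32
position: [0.5704, 0.0865, 0.1315]
tcp_rot: [[0.815, -0.579, 0.001], [-0.579, -0.815, -0.001], [0.001, -0.0, -1.0]]
contact_force: [5.7, -1.3, -11.2]
gripper_width: 0.123
grasp_force: 58.5
```

>>> {"op": "shift_gripper", "data": {
  "rows": [
    [0, [0, 0, 0], -0.1144],
    [0, [0, 0, 0], -0.1144],
    [0, [0, 0, 0], -0.1144],
    [0, [0, 0, 0], -0.1144],
    [0, [0, 0, 0], -0.1144],
    [0, [0, 0, 0], -0.1144],
    [0, [0, 0, 0], -0.1133],
    [0, [0, 0, 0], 0]
  ]
}}

```text
t: 42.32
position: [0.5704, 0.0866, 0.1314]
tcp_rot: [[0.803, 0.596, 0.001], [0.596, -0.803, -0.0], [0.001, 0.001, -1.0]]
contact_force: [5.2, -0.7, -9.7]
gripper_width: 0.13
grasp_force: 58.6
```

```bash
python3 -c "
from h import *
go([.569,.087,.114])"
```

```text
tool delta mm [-0.9 -1.2 17.4] yaw of tool y -53.44
```

To row units: 0.008 m is 0.128.

>>> {"op": "shift_gripper", "data": {
  "rows": [
    [0, [0, 0, 0.128], 0],
    [0, [0, 0, 0.128], 0],
    [0, [0, 0, 0], 0]
  ]
}}

```text
t: 42.7
position: [0.5706, 0.0867, 0.1169]
tcp_rot: [[0.804, 0.595, 0.001], [0.595, -0.804, 0.0], [0.001, 0.0, -1.0]]
contact_force: [-0.2, -1.3, 6.5]
gripper_width: 0.126
grasp_force: 61.7
```

>>> {"op": "shift_gripper", "data": {
  "rows": [
    [0.6, [0, 0, 0], 0],
    [0.7, [0, 0, 0], 0],
    [0.6, [0, 0, -0.8], 0],
    [0.4, [0, 0, -0.8], 0],
    [0, [0, 0, -0.8], 0.1],
    [0, [0, 0, -0.64], 0.1],
    [0, [0, 0, 0], 0.1],
    [0, [0, 0, 0], 0.1]
  ]
}}

```text
t: 43.7
position: [0.5697, 0.0874, 0.3059]
tcp_rot: [[1.0, 0.006, 0.0], [0.006, -1.0, 0.001], [0.0, -0.001, -1.0]]
contact_force: [0.6, -0.1, -0.0]
gripper_width: 0.002
grasp_force: 0.0
```

```bash
python3 -c "
from h import *
go([.569,.275,.3])"
```

```text
tool delta mm [   0.4 -187.6    6.1] yaw of tool y -89.67
```

To row units: -0.05 m is -0.8, -0.049 m is -0.784.

>>> {"op": "shift_gripper", "data": {
  "rows": [
    [0, [0, -0.752, 0], 0],
    [0, [0, -0.752, 0], 0],
    [0, [0, -0.752, 0], 0],
    [0, [0, -0.752, 0], 0],
    [0, [-0.784, 0, 0], 0],
    [0, [-0.8, 0, 0], 0],
    [0, [0, 0, 0], 0]
  ]
}}

```text
t: 44.58
position: [0.4647, 0.2748, 0.3047]
tcp_rot: [[1.0, 0.015, -0.004], [0.015, -1.0, 0.0], [-0.004, -0.0, -1.0]]
contact_force: [-0.2, 0.8, 0.6]
gripper_width: 0.002
grasp_force: 0.0
```

```bash
python3 -c "
from h import *
go([.471,.275,.2]);snap('scene','s11');snap('wrist','w11'); print(r.sense()['joint_pos'])"
```

```text
tool delta mm [ 6.700e+00 -1.000e-01  1.047e+02] yaw of tool y -89.15
[ -50.43642095   12.33829956   20.31613753  100.50260282   -4.61602134
   67.92819759 -118.15772271]
```

To row units: 0.04 m is 0.64, 0.022 m is 0.352.

>>> {"op": "shift_gripper", "data": {
  "rows": [
    [0, [0.064, 0, 0.64], 0],
    [0, [0, 0, 0.64], 0],
    [0, [0, 0, 0.352], 0],
    [0, [0, 0, 0], 0]
  ]
}}

```text
t: 45.18
position: [0.473, 0.2726, 0.2015]
tcp_rot: [[1.0, 0.009, -0.002], [0.009, -1.0, -0.003], [-0.003, 0.003, -1.0]]
contact_force: [1.0, 0.2, -0.2]
gripper_width: -0.003
grasp_force: 0.0
```

>>> {"op": "shift_gripper", "data": {
  "rows": [
    [0, [0, 0.24, 0], 0],
    [0, [0, 0.24, 0], 0],
    [0, [0, 0.24, 0], 0],
    [0, [0, 0.24, 0], 0],
    [0, [0, 0.24, 0], 0]
  ]
}}

```text
t: 45.8
position: [0.4747, 0.2017, 0.2074]
tcp_rot: [[1.0, 0.012, 0.003], [0.012, -1.0, 0.007], [0.003, -0.007, -1.0]]
contact_force: [-12.0, 6.5, 35.5]
gripper_width: -0.004
grasp_force: 16.4
```

>>> {"op": "shift_gripper", "data": {
  "rows": [
    [0, [0, 0.24, 0], 0],
    [0, [0, 0.24, 0], 0],
    [0, [0, 0.192, 0], 0],
    [0, [0, 0.16, 0], 0]
  ]
}}

```text
t: 46.3
position: [0.4758, 0.1458, 0.206]
tcp_rot: [[1.0, 0.01, 0.004], [0.01, -1.0, 0.002], [0.004, -0.002, -1.0]]
contact_force: [0.2, 0.0, -0.3]
gripper_width: -0.003
grasp_force: 0.0
```

To row units: -0.05 m is -0.8, 0.045 m is 0.72.

>>> {"op": "shift_gripper", "data": {
  "rows": [
    [0, [0, 0, -0.64], 0],
    [0, [0, 0, -0.8], 0],
    [0, [0, 0.72, 0], 0],
    [0, [0, 0.72, 0], 0],
    [0, [0, 0.72, 0], 0],
    [0, [0, 0.72, 0], 0],
    [0, [0, 0.72, 0], 0],
    [0, [0, 0.72, 0], 0]
  ]
}}

```text
t: 47.3
position: [0.4764, -0.1253, 0.2936]
tcp_rot: [[1.0, 0.01, 0.001], [0.01, -1.0, 0.001], [0.001, -0.001, -1.0]]
contact_force: [0.6, 0.6, -0.3]
gripper_width: 0.0
grasp_force: 0.0
```

```bash
python3 -c "
from h import *
for n in('scene','top','wrist'): snap(n,n[0]+'12')
im=lambda k,x,y:cv2.resize(cv2.imread(f'pics/{k}.png')[y:y+75,x:x+100],(400,300),interpolation=cv2.INTER_CUBIC)
w=cv2.resize(cv2.imread('pics/w12.png'),(400,300))
cv2.imwrite('pics/fin.png',np.vstack([np.hstack([im('s11',178,145),im('s12',178,145)]),np.hstack([im('t12',190,165),w])]))"
```

```text
(no output)
```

View pics/fin.png

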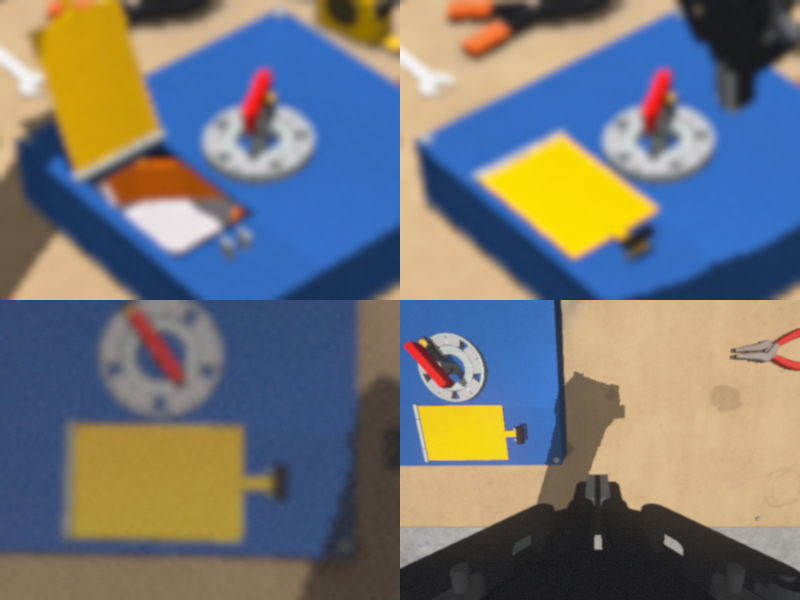

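The left tile shows the bare bay under the window before closing. Now the hatch lies flat, with its black bar at (637,240) in the scene tile and (280,483) in the top tile, over the catch. I'll check the bar height, and the handle height against the start, where the bar angle was nearly the same but the pin was riding.

Run:
```python
from h import *
S,T,W=load('s12'),load('t12'),load('w12')
print('hatch bar',tri((T,260,210.75),(S,237.25,205)),tri((T,260,210.75),(S,237.25,205),(W,121*1.28,134*1.28)))
def red(s,x0,y0,x1,y1):
    im=s['img'][y0:y1,x0:x1].astype(int);m=(im[...,0]>140)&(im[...,1]<80)&(im[...,2]<90);v,u=np.nonzero(m);return u.mean()+x0,v.mean()+y0,m.sum()
print('start',red(load('scene0'),225,150,260,185),'now',red(S,225,150,260,185))
for z in(.128,.138): print(z,proj(S,[.569,.087,z]))
print(r.sense()['t'],r.sense()['contact_force'])
```

```text
hatch bar (array([ 0.47068824, -0.00949961,  0.08994003]), [0.0004, 0.0004]) (array([ 0.47152308, -0.00934439,  0.08863522]), [0.0011, 0.0006, 0.0012])
start (np.float64(241.71428571428572), np.float64(167.28571428571428), np.int64(35)) now (np.float64(241.7027027027027), np.float64(169.48648648648648), np.int64(37))
0.128 [241.58053784 169.93307094]
0.138 [241.4835398  167.61405875]
47.45 [ 0.24795881  0.91083612 -0.44035149]
```

```bash
python3 -c "
from plant import r, camrig, workorder
print(workorder.hand_in())"
```

```text
the job is handed in; nothing more can be done
None
```

I handed the job in at 47 s: chuck key in the red bay, machine foot in the yellow and bearing in the blue, with no V-block seen on the bench; the bare bay is locked under the window, the hatch is shut over its catch, and the other tools were not touched.

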